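# Sort culture flasks into their colour-coded trays

### The job

Put each of the four flat culture flasks, one after another, into the tray of the same colour as its cap, lying flat on the tray's floor inside the rim, lengthwise, the cap at either end. Keep the flasks about level all the way, and leave the two upright vials standing where they are, even though their caps have the same colours.

Things in the scene. Friction and masses are not known exactly. Their poses are not given: they have to be found in the camera images.
- green_flask: Flat frosted culture flask with a green cap, loose, 40-85 g, lying flat; 90 mm long (x) x 44 wide (y) x 26 high (z). Origin: centre of the underside of its 90 x 44 footprint. x points to the cap (roughly away from or towards the robot at the start), z up. The straight-sided 44 wide body spans x -45 to +17 mm (grip across y, e.g. at the origin); the cap, 25 diameter, spans +27 to +45.
- green_tray: Green rectangular tray for one flask, fixed, empty at the start: outside 118 mm (x) x 74 (y) x 8 high, floor 4 thick, rim 4 thick standing 4 above the floor; inside 110 x 66, so a flask has about 10 mm to spare on each side. Origin: centre of the underside, on the bench. x along its length (roughly away from the robot), z up.
- red_flask: Flat frosted culture flask with a red cap, loose, 40-85 g, lying flat; 90 mm long (x) x 44 wide (y) x 26 high (z). Origin: centre of the underside of its 90 x 44 footprint. x points to the cap (roughly away from or towards the robot at the start), z up. The straight-sided 44 wide body spans x -45 to +17 mm (grip across y, e.g. at the origin); the cap, 25 diameter, spans +27 to +45.
- red_tray: Red rectangular tray for one flask, fixed, empty at the start: outside 118 mm (x) x 74 (y) x 8 high, floor 4 thick, rim 4 thick standing 4 above the floor; inside 110 x 66, so a flask has about 10 mm to spare on each side. Origin: centre of the underside, on the bench. x along its length (roughly away from the robot), z up.
- blue_flask: Flat frosted culture flask with a blue cap, loose, 40-85 g, lying flat; 90 mm long (x) x 44 wide (y) x 26 high (z). Origin: centre of the underside of its 90 x 44 footprint. x points to the cap (roughly away from or towards the robot at the start), z up. The straight-sided 44 wide body spans x -45 to +17 mm (grip across y, e.g. at the origin); the cap, 25 diameter, spans +27 to +45.
- blue_tray: Blue rectangular tray for one flask, fixed, empty at the start: outside 118 mm (x) x 74 (y) x 8 high, floor 4 thick, rim 4 thick standing 4 above the floor; inside 110 x 66, so a flask has about 10 mm to spare on each side. Origin: centre of the underside, on the bench. x along its length (roughly away from the robot), z up.
- yellow_flask: Flat frosted culture flask with a yellow cap, loose, 40-85 g, lying flat; 90 mm long (x) x 44 wide (y) x 26 high (z). Origin: centre of the underside of its 90 x 44 footprint. x points to the cap (roughly away from or towards the robot at the start), z up. The straight-sided 44 wide body spans x -45 to +17 mm (grip across y, e.g. at the origin); the cap, 25 diameter, spans +27 to +45.
- yellow_tray: Yellow rectangular tray for one flask, fixed, empty at the start: outside 118 mm (x) x 74 (y) x 8 high, floor 4 thick, rim 4 thick standing 4 above the floor; inside 110 x 66, so a flask has about 10 mm to spare on each side. Origin: centre of the underside, on the bench. x along its length (roughly away from the robot), z up.
- red_vial: Small upright round vial with a red screw cap, to be left alone: frosted body 34 mm diameter, cap 29 mm diameter, 52 mm high in all, about 60 g, loose. Origin: centre of its underside, z up.
- blue_vial: Small upright round vial with a blue screw cap, to be left alone: frosted body 34 mm diameter, cap 29 mm diameter, 52 mm high in all, about 60 g, loose. Origin: centre of its underside, z up.
There are look-alikes about, which are no part of the job. Leave any black or pink look-alike of the yellow_flask alone.

How it is judged:
At the end, for the whole second after the job is handed in: Each flask rests released in its cap colour's tray: centre within 13 mm of the tray's along each tray axis, underside at most 2.5 mm above the floor, within 0.06 rad of level and 0.35 rad of the tray's length (cap at either end); vials upright within 0.1 rad, moved under 30 mm (x of green_flask in the frame of green_tray between -0.013 and 0.013 m and y of green_flask in the frame of green_tray between -0.013 and 0.013 m and z of green_flask in the frame of green_tray between 0.002 and 0.0065 m and angle between each of green_flask, red_flask, blue_flask, yellow_flask's own z axis and vertical below 0.06 rad and angle between the x axis of green_flask and the x axis of green_tray, either way round below 0.35 rad and linear speed of each of green_flask, red_flask, blue_flask, yellow_flask below 0.02 m/s and angular speed of each of green_flask, red_flask, blue_flask, yellow_flask below 0.2 rad/s and x of red_flask in the frame of red_tray between -0.013 and 0.013 m and y of red_flask in the frame of red_tray between -0.013 and 0.013 m and z of red_flask in the frame of red_tray between 0.002 and 0.0065 m and angle between the x axis of red_flask and the x axis of red_tray, either way round below 0.35 rad and x of blue_flask in the frame of blue_tray between -0.013 and 0.013 m and y of blue_flask in the frame of blue_tray between -0.013 and 0.013 m and z of blue_flask in the frame of blue_tray between 0.002 and 0.0065 m and angle between the x axis of blue_flask and the x axis of blue_tray, either way round below 0.35 rad and x of yellow_flask in the frame of yellow_tray between -0.013 and 0.013 m and y of yellow_flask in the frame of yellow_tray between -0.013 and 0.013 m and z of yellow_flask in the frame of yellow_tray between 0.002 and 0.0065 m and angle between the x axis of yellow_flask and the x axis of yellow_tray, either way round below 0.35 rad and distance of each of red_vial, blue_vial from where it was at the start of the episode below 0.03 m and angle between each of red_vial, blue_vial's own z axis and vertical below 0.1 rad); the robot touches nothing.
It fails at once if a flask is tipped more than 0.6 rad from level (angle between any of green_flask, red_flask, blue_flask, yellow_flask's own z axis and vertical above 0.6 rad).
It fails at once if the red-capped vial is shifted more than 30 mm or knocked over (distance of red_vial from where it was at the start of the episode above 0.03 m or angle between red_vial's own z axis and vertical above 0.4 rad).
It fails at once if the blue-capped vial is shifted more than 30 mm or knocked over (distance of blue_vial from where it was at the start of the episode above 0.03 m or angle between blue_vial's own z axis and vertical above 0.4 rad).
It also fails if it takes over 106 s, if anything falls off the work surface, if the arm or the gripper's body presses on something with over 40 N, if the wrist force passes 120 N, or if a joint passes its speed limit or range.

### The arm

A 6-joint arm with a two-finger parallel gripper is mounted at the origin on the work surface. World frame = base frame: x ahead of the robot, y to its left, z up, the work surface at z = 0. Lengths are in m, angles in rad, forces in N, time in s.
With the tool pointing down it reaches from about 0.3 to 0.875 m from the base axis. Payload 6.4 kg.
Tool frame: the origin (TCP) lies midway between the tips of the shut fingers; the grasp point (between the pads) lies behind it (env.tcp_to_grasp is the z of the grasp point in the tool frame, in m); z points along the fingers, y is the line along which they close (so a half turn about z gives the same grasp; the last joint's range is limited). The gripper opens to 88 mm and grips with 3 to 60 N. Pads are 18 mm wide; open, the fingers measure 123 mm over their backs; the gripper's body (75 mm by 187 mm) begins 45 mm behind the grasp point.
Start: joints at [-1.407, 0.181, 1.607, -0, 1.354, -0.206], TCP at [0.208, -0.536, 0.239] pointing down, gripper open.
Joint ranges: [-2.99, 2.99], [-0.89, 2.07], [0.3, 2.58], [-1.14, 4.28], [0, 2.63], [-3.12, 3.12]. Speed limits (rad/s): [2.57, 2.57, 3.01, 3.14, 3.14, 3.14].

### API

Orientations are given as a rotation vector (axis times angle).
In Python, from plant import observe, cams, ticket, env gives the robot as it stands.
- The arm moves only by the shell command python3 -m inch 'ROWS' [OPENING] [FORCE]. ROWS is text: rows parted by semicolons, each of 4 numbers parted by spaces: the shift along the tool's x, y, z in mm, then the turn about the tool's z in rad. A call has 1 to 20 rows; each row shifts and turns the commanded pose from where the row before left it, along the tool's axes as they then stand; what a row does not reach is not made up. A row lasts 1/10 s, in which the tool goes at most 50 mm and 8.59 degrees, less where a joint would pass 70% of its speed; a pose out of reach is approached as far as the arm can. A call is refused whole if a number of a shift passes 50 or a number of a turn 0.15, either way. A call with a gripper value outside its range is refused whole. OPENING is the opening, from 0 (shut) to 1 (fully open), set as the call begins (- or left out, the last holds). The fingers move at their own pace and stop on an object; FORCE is the grip in N (left out, the last holds). Time passes only in rows, so rows that do not move let the fingers close. It gives the time, the measured TCP pose, the force, the opening and the grip force at its end, in the units of the state.
- observe(): the state, without advancing time (a new reading comes with each control period).
- cams.capture(name): name is "scene" or "top" or "wrist"; returns a dict with "pixels" (400x640x3 uint8, red, green, blue), "fx", "fy", "cx", "cy" (pixels), "T" (4x4, takes a point from camera to world coordinates); the wrist camera has in their place "hand_eye" (4x4, takes a point from camera to tool coordinates, whose origin is the TCP and whose axes are the flange's). Camera axes: x right, y down, z forward; pixel columns grow to the right and rows downward; lengths in m; the calibration is good to about 2 mm. A picture is of the moment at which its call begins: read the wrist's pose just before it. There is no depth.
- ticket.close_job(): hands the job in; it is judged then, once.
Trained networks look in a picture, given as the dict that the camera call returned (one of the last four; its "shot" number tells which), for a name from the list of things; names that differ only in an ending like _2 or _b are one class to them, and where a whole thing is asked for, a point or a joint stands for the part that bears it (a point fixed in the world has none). Each returns a list of dicts, best first, with "p" (0 to 1); they miss things now and then, are a little off and sometimes report something else, mostly with a low value. They report only what shows in the picture. A call takes as long as a camera call. They do not tell look-alikes from the thing itself.
- cams.boxes_of(target, picture): "bbox" ([left, top, width, height] in pixels, round what is visible of it).
- cams.place_of(target, picture): "at" ([column, row] in pixels: a listed point, or the origin of a listed thing).
The state is a dict: "time": time; "qpos": joint angles; "joint_vel": joint speeds; "tau": joint torques, N m; "ee_pos": TCP position; "ee_rot": TCP orientation; "wrist_force": force on the tool from outside, world axes, zero at the start; "moment": the same for the moment, N m; "width": finger opening in m; "grip_force": force on a finger pad.
Only numpy, scipy, OpenCV 4.12 (cv2) and the standard library are available. Lean on these libraries where they do the work, as an engineer would, in place of code of your own. Each camera call takes 0.05 s, during which the arm holds its last target. There are 200 camera calls.

## Working session

There is one attempt and no reset: what is moved stays moved. The work goes in short steps, Python scripts to look and compute and a shell command to move; the robot and the scene stay as the last step left them, time stands still between calls to the robot, and variables do not carry over. Pictures are saved under pics/ and viewed, at most 14 in all, crops included, and the job is handed in when it is done.

```bash
ls; mkdir -p pics; python3 - <<'E'
from plant import observe,cams,env
import cv2
print(observe(), env.tcp_to_grasp)
for n in("top","scene"):
    c=cams.capture(n); cv2.imwrite(f"pics/{n}0.png",c["pixels"][:,:,::-1]); print(n,c["fx"],c["cx"],c["cy"],c["T"])
E
```

```text
pics
{'time': 0.0, 'qpos': array([-1.40725811e+00,  1.81515759e-01,  1.60799945e+00,  2.58543868e-05,
        1.35379808e+00, -2.06306878e-01]), 'joint_vel': array([-1.90097585e-03, -4.77876013e-04,  7.87582780e-04,  4.77531265e-04,
       -3.48830002e-05,  7.58714069e-04]), 'tau': array([-1.63606455e-03, -4.33870375e+01, -3.41853011e+01,  7.00190244e-02,
        3.87665781e-02, -1.28355668e-04]), 'ee_pos': array([ 0.20777754, -0.53557683,  0.23782849]), 'ee_rot': array([-3.08634128e+00, -5.77321080e-01, -9.73822445e-05]), 'wrist_force': array([0.83405492, 0.40750133, 1.57511776]), 'moment': array([-0.01062265, -0.07451797,  0.04955386]), 'grip_force': 0.0, 'width': 0.08764558945005914} -0.0187
top 399.8946119414424 322.54023843820204 197.65381571855812 [[-0.01113919 -0.99425157  0.10648822  0.39099611]
 [-0.9999061   0.01192562  0.00675117  0.01003444]
 [-0.0079823  -0.10640302 -0.99429104  0.85608495]
 [ 0.          0.          0.          1.        ]]
scene 439.1309455167397 318.5955867172215 196.4213988600968 [[-0.35232838  0.54923036 -0.75776694  1.20588249]
 [ 0.93587214  0.20431112 -0.28705454  0.25939974]
 [-0.00283886 -0.81031042 -0.58599399  0.59345774]
 [ 0.          0.          0.          1.        ]]
```

View pics/top0.png

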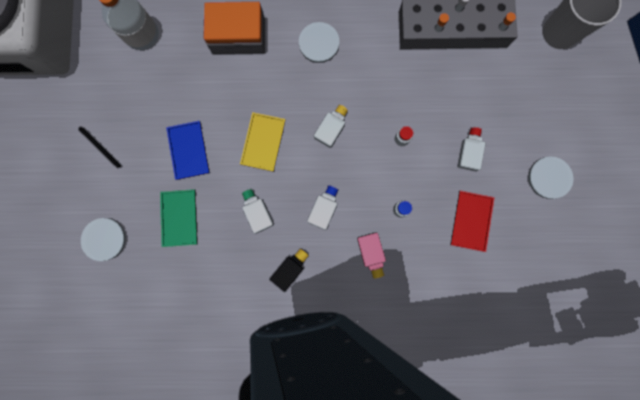

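View pics/scene0.png

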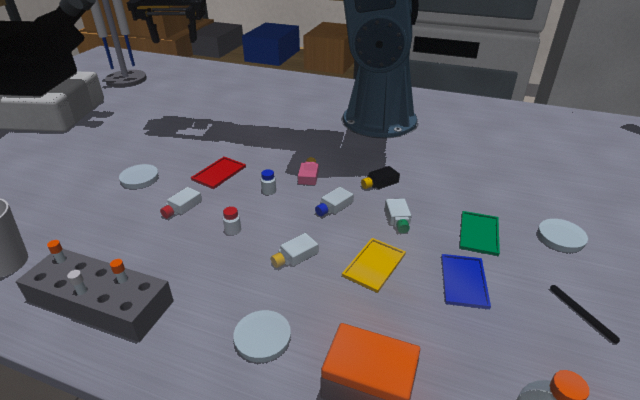

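The top view shows the trays at blue (188,150), yellow (263,142), green (179,218) and red (472,221). The flasks are at green (257,212), yellow (331,127), blue (323,210) and red (473,150). The vials are at (405,134) and (403,208), and the black and pink decoys at (290,270) and (372,250). The scene view agrees with this.

```bash
cat > h.py <<'E'
import numpy as np, cv2
from scipy.spatial.transform import Rotation as R
from plant import observe,cams,env
def camT(c,s=None):
    if "T" in c: return np.array(c["T"])
    M=np.eye(4); M[:3,:3]=R.from_rotvec(s["ee_rot"]).as_matrix(); M[:3,3]=s["ee_pos"]
    return M@np.array(c["hand_eye"])
def world(c,T,uv,z):
    d=T[:3,:3]@np.array([(uv[0]-c["cx"])/c["fx"],(uv[1]-c["cy"])/c["fy"],1]); o=T[:3,3]
    return (o+d*(z-o[2])/d[2])[:2]
def proj(c,T,p):
    q=np.linalg.inv(T)@np.append(p,1); return np.array([c["fx"]*q[0]/q[2]+c["cx"],c["fy"]*q[1]/q[2]+c["cy"]])
HUE={"green":(60,90),"red":(170,8),"blue":(108,130),"yellow":(18,32)}
def blobs(c,col):
    h=cv2.cvtColor(c["pixels"],cv2.COLOR_RGB2HSV); a,b=HUE[col]; H=h[...,0]
    m=((H>=a)&(H<=b) if a<b else (H>=a)|(H<=b))&(h[...,1]>130)&(h[...,2]>60)
    n,_,st,ce=cv2.connectedComponentsWithStats(m.astype(np.uint8)); lab=_
    return [(st[i,4],ce[i],np.argwhere(lab==i)[:,::-1]) for i in range(1,n) if st[i,4]>25]
def wrap(a): return (a+np.pi/2)%np.pi-np.pi/2
def yaw():  # direction of tool x in world
    s=observe(); M=R.from_rotvec(s["ee_rot"]).as_matrix(); return np.arctan2(M[1,0],M[0,0]),s,M
def goto(x,y,z,ang=None):
    """turn about tool z so that tool x lies along ang (mod pi), then shift mm in turned tool axes"""
    t,s,M=yaw(); turn=0 if ang is None else -wrap(ang-t)
    M2=M@R.from_rotvec([0,0,turn]).as_matrix()
    d=M2.T@(np.array([x,y,z])-s["ee_pos"])*1000
    print("turn %.3f shift %s"%(turn,d.round(1)), "tool z",M[:,2].round(3),"q6 %.2f"%s["qpos"][5],"t",s["time"])
E
python3 - <<'E'
from h import *
c=cams.capture("top");T=camT(c)
for col in HUE:
    print(col)
    for n,ce,p in blobs(c,col):
        if n>600:
            r=cv2.boxPoints(cv2.minAreaRect(p.astype(np.float32)))
            w=np.array([world(c,T,q,.008) for q in r]); e=np.array([w[1]-w[0],w[2]-w[1]]); L=np.linalg.norm(e,axis=1); a=e[L.argmax()]
            print(" tray",w.mean(0).round(4),"size",L.round(3),"ang %.3f"%wrap(np.arctan2(a[1],a[0])))
        else: print(" blob",n,ce.round(1),world(c,T,ce,.015).round(4))
    for k in("flask","tray"):
        for b in cams.place_of(f"{col}_{k}",c)[:3]:
            if b["p"]>.2: print("  net",k,np.round(b["at"],1),world(c,T,b["at"],0).round(4),round(b["p"],2))
for k in("red_vial","blue_vial"): print(k,[(world(c,T,b["at"],0).round(3),b["p"]) for b in cams.place_of(k,c)[:2]])
E
```

```text
green
 tray [0.4432 0.3234] size [0.074 0.116] ang 0.057
 blob 64 [247.9 193.8] [0.4912 0.174 ]
  net flask [254.8 207.7] [0.4627 0.1617] 0.58
  net tray [179.3 219.5] [0.4392 0.3239] 0.66
red
 blob 136 [405.8 132.8] [ 0.6191 -0.1648]
 blob 71 [475.4 131. ] [ 0.621 -0.314]
 tray [ 0.4291 -0.3001] size [0.118 0.075] ang -0.210
  net flask [472.  148.9] [ 0.5854 -0.3104] 0.74
  net tray [473.2 224.2] [ 0.4219 -0.3046] 0.9
blue
 tray [0.59   0.3078] size [0.075 0.118] ang 0.196
 blob 75 [331.4 190.3] [ 0.4965 -0.0033]
 blob 143 [404.5 207.5] [ 0.4582 -0.1566]
  net flask [325.3 207.1] [0.4622 0.0101] 0.71
yellow
 blob 65 [341.5 109.8] [ 0.6719 -0.0275]
 tray [0.6063 0.1447] size [0.117 0.073] ang -0.214
 blob 101 [301.1 255.2] [0.361  0.0617]
 blob 79 [377.4 273.1] [ 0.3226 -0.0961]
  net flask [370.  255.8] [ 0.3576 -0.0833] 0.83
  net flask [329.2 125.5] [ 6.418e-01 -5.000e-04] 0.73
  net flask [293.  269.2] [0.3313 0.08  ] 0.63
  net tray [261.9 143.7] [0.603  0.1472] 0.71
red_vial [(array([ 0.613, -0.154]), 0.77)]
blue_vial [(array([ 0.457, -0.146]), 0.79)]
```

```bash
python3 - <<'E'
from h import *
c=cams.capture("wrist"); print(c["hand_eye"].round(3),c["fx"])
goto(.575,-.310,.19,-.10)
E
```

```text
[[ 0.    -0.948 -0.317  0.082]
 [ 1.     0.    -0.    -0.001]
 [ 0.    -0.317  0.948 -0.146]
 [ 0.     0.     0.     1.   ]] 276.96375719097045
turn 0.470 shift [ 342.7 -261.7   48.7] tool z [ 0.  0. -1.] q6 -0.21 t 0.7
```

```bash
python3 -m inch '0 0 0 0.12;0 0 0 0.12;0 0 0 0.12;0 0 0 0.11;28 -22 4 0;28 -22 4 0;28 -22 4 0;28 -22 4 0;28 -22 4 0;28 -22 4 0;28 -22 4 0;28 -22 4 0;28 -22 4 0;28 -22 4 0;28 -22 4 0;34 -20 4 0;0 0 0 0;0 0 0 0' 0.85 20
cat > look.py <<'E'
import sys
from h import *
col,gx,gy,ga,name=sys.argv[1],*map(float,sys.argv[2:5]),sys.argv[5]
t,s,M=yaw(); c=cams.capture("wrist"); T=camT(c,s)
im=c["pixels"][:,:,::-1].copy()
g=np.array([gx,gy])
cap=min((b for b in blobs(c,col) if b[0]<8000),key=lambda b:np.linalg.norm(world(c,T,b[1],.0125)-g-.036*np.array([np.cos(ga),np.sin(ga)])),default=None)
capw=world(c,T,cap[1],.0145); print("cap",cap[0],cap[1].round(0),capw.round(4))
for b in cams.place_of(col+"_flask",c)[:3]: print("net",np.round(b["at"],0),world(c,T,b["at"],0).round(4),round(b["p"],2))
# white body: bright, unsaturated blob nearest guess, at height of top face
h=cv2.cvtColor(c["pixels"],cv2.COLOR_RGB2HSV); m=((h[...,1]<40)&(h[...,2]>int(sys.argv[6]) if len(sys.argv)>6 else (h[...,1]<40)&(h[...,2]>185)).astype(np.uint8)
n,lab,st,ce=cv2.connectedComponentsWithStats(m)
ks=[i for i in range(1,n) if st[i,4]>800]
if ks:
    i=min(ks,key=lambda i:np.linalg.norm(world(c,T,ce[i],.02)-g)); p=np.argwhere(lab==i)[:,::-1].astype(np.float32)
    w=np.array([world(c,T,q,.026) for q in p],dtype=np.float32); (ctr,sz,an)=cv2.minAreaRect(w*1000)
    print("body",np.round(ctr,1),np.round(sz,1),round(an,1),"pxV",np.median(h[...,2][lab==i]))
    a=capw-np.array(ctr)/1000; print("body->cap ang %.3f dist %.1f"%(np.arctan2(a[1],a[0]),np.linalg.norm(a)*1000))
    cv2.drawContours(im,cv2.findContours((lab==i).astype(np.uint8),0,1)[0],-1,(255,0,255),1)
cv2.imwrite("pics/"+name,im)
E
python3 look.py red .585 -.310 -.1 w_red.png
```

```text
time: 2.5
ee_pos: [0.5746, -0.309, 0.1902]
ee_rot: [-3.138, 0.154, 0.001]
wrist_force: [-0.1, -0.6, 0.4]
width: 0.0748
grip_force: 0.0  File "look.py", line 11
    h=cv2.cvtColor(c["pixels"],cv2.COLOR_RGB2HSV); m=((h[...,1]<40)&(h[...,2]>int(sys.argv[6]) if len(sys.argv)>6 else (h[...,1]<40)&(h[...,2]>185)).astype(np.uint8)
                                                     ^
SyntaxError: '(' was never closed
```

```bash
sed -i 's/m=((h.*$/m=((h[...,1]<40)\&(h[...,2]>(int(sys.argv[6]) if len(sys.argv)>6 else 185))).astype(np.uint8)/' look.py
python3 look.py red .585 -.310 -.1 w_red.png
```

```text
cap 171 [325. 142.] [ 0.6187 -0.3144]
net [322. 169.] [ 0.5846 -0.3075] 0.75
net [218. 271.] [ 0.4546 -0.1488] 0.7
body [ 565.7 -302.2] [78.1 78.2] 51.3 pxV 230.0
body->cap ang -0.225 dist 54.5
```

View pics/w_red.png

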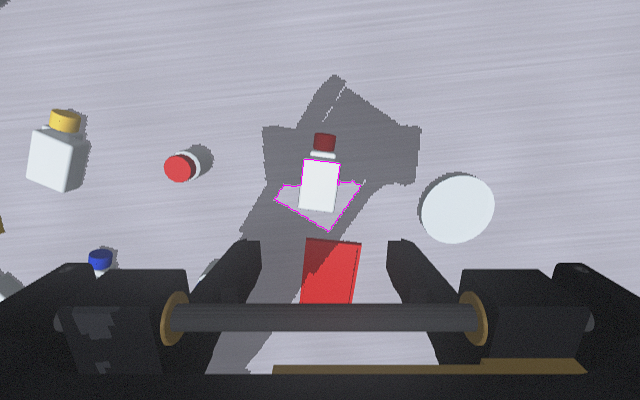

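The red flask's body has corners near (305,158), (340,162), (336,211) and (299,208), with its cap at (325,142). The body contour leaked into a bright floor patch. I'll use the corners instead.

```bash
cat > corners.py <<'E'
# usage: far-left, far-right corner of body top (x=+17), near corners; net origin pixel
import sys,json
from h import *
col,px=sys.argv[1],json.loads(sys.argv[2])
t,s,M=yaw(); c=cams.capture("wrist"); T=camT(c,s)
for z in (.026,.0): print("z",z,[world(c,T,q,z).round(4).tolist() for q in px])
f=[world(c,T,q,.026) for q in px]; wv=f[1]-f[0]; print("width",np.linalg.norm(wv).round(4),"length",[np.linalg.norm(f[3-i]-f[i]).round(4) for i in(0,1)])
for i in(0,1):
    a=f[i]-f[3-i]; print("side ang %.3f"%np.arctan2(a[1],a[0]))
an=np.arctan2(wv[1],wv[0])+np.pi/2; mid=(f[0]+f[1])/2
print("ang from far edge %.3f"%an,"origin from far edge",(mid-.017*np.array([np.cos(an),np.sin(an)])).round(4))
E
python3 corners.py red '[[305,158],[340,162],[336,211],[299,208]]'
```

```text
z 0.026 [[0.6035, -0.2917], [0.595, -0.3305], [0.5365, -0.3209], [0.5447, -0.2773]]
z 0.0 [[0.5992, -0.2895], [0.59, -0.3316], [0.5265, -0.3212], [0.5355, -0.2739]]
width 0.0397 length [np.float64(0.0605), np.float64(0.0593)]
side ang -0.240
side ang -0.162
ang from far edge -0.215 origin from far edge [ 0.5827 -0.3075]
```

```bash
python3 -c "
from h import *
goto(.584,-.3075,.008,-.20)"
```

```text
turn 0.099 shift [  9.8  -5.  182.8] tool z [-0. -0. -1.] q6 0.99 t 2.65
```

```bash
python3 -m inch '0 0 0 0.1;10 -5 0 0;0 0 35 0;0 0 40 0;0 0 40 0;0 0 35 0;0 0 20 0;0 0 8 0;0 0 4 0;0 0 0 0' && python3 -m inch '0 0 0 0;0 0 0 0;0 0 0 0;0 0 0 0;0 0 0 0' 0 20; python3 -m inch '0 0 -10 0;0 0 -20 0;0 0 -30 0;0 0 -30 0;0 0 0 0'; python3 -c "
from h import *
goto(.4291,-.3001,.03,-.21)"
```

```text
time: 3.65
ee_pos: [0.5857, -0.3073, 0.0095]
ee_rot: [3.125, -0.313, 0.002]
wrist_force: [0.7, -1.0, -0.7]
width: 0.0744
grip_force: 0.0
time: 4.15
ee_pos: [0.5854, -0.3069, 0.0094]
ee_rot: [3.126, -0.314, 0.001]
wrist_force: [0.1, 0.3, 4.0]
width: 0.044
grip_force: 19.8
time: 4.65
ee_pos: [0.5879, -0.3088, 0.1045]
ee_rot: [3.121, -0.313, 0.012]
wrist_force: [0.1, 0.1, 0.2]
width: 0.0442
grip_force: 19.8
turn 0.010 shift [-157.7   24.3   73.3] tool z [ 0.007 -0.006 -1.   ] q6 1.11 t 4.65
```

```bash
python3 -m inch '-20 4 0 0;-30 5 0 0;-35 5 0 0;-35 5 0 0;-25 4 0 0;-11 1 0 0.01;0 0 0 0;0 0 30 0;0 0 30 0;0 0 10 0;0 0 0 0;0 0 0 0'; python3 -c "
from h import *
goto(.4301,-.3003,.0135,-.21)"
```

```text
time: 5.85
ee_pos: [0.4284, -0.2997, 0.0293]
ee_rot: [3.124, -0.329, 0.001]
wrist_force: [-0.6, -0.4, -0.8]
width: 0.0442
grip_force: 19.8
turn 0.000 shift [ 1.8  0.3 15.8] tool z [ 0.001 -0.001 -1.   ] q6 0.94 t 5.85
```

```bash
python3 -m inch '2 0 6 0;0 0 6 0;0 0 3 0;0 0 0 0;0 0 0 0'; python3 -m inch '0 0 0 0;0 0 0 0;0 0 0 0' 0.75; python3 -m inch '0 0 -15 0;0 0 -40 0;0 0 -45 0;0 0 -45 0;0 0 -30 0;0 0 0 0'; python3 -c "
from h import *
goto(.455,0.012,.19,-.37)"
```

```text
time: 6.35
ee_pos: [0.4294, -0.2996, 0.0137]
ee_rot: [-3.124, 0.33, 0.0]
wrist_force: [0.6, -0.1, -0.0]
width: 0.044
grip_force: 19.8
time: 6.65
ee_pos: [0.4295, -0.2998, 0.0139]
ee_rot: [3.124, -0.33, 0.0]
wrist_force: [-0.1, 0.1, 0.1]
width: 0.0651
grip_force: 0.0
time: 7.25
ee_pos: [0.4317, -0.302, 0.1953]
ee_rot: [3.117, -0.329, 0.013]
wrist_force: [1.2, 0.5, 0.5]
width: 0.0658
grip_force: 0.0
turn 0.160 shift [ -91.9 -301.2    3. ] tool z [ 0.007 -0.008 -1.   ] q6 0.94 t 7.25
```

```bash
python3 -m inch '0 0 0 0.08;0 0 0 0.08;-9 -30 0 0;-9 -30 0 0;-9 -30 0 0;-9 -30 0 0;-9 -30 0 0;-9 -30 0 0;-9 -30 0 0;-9 -30 0 0;-9 -30 0 0;-10 -31 3 0;0 0 0 0;0 0 0 0'; python3 look.py blue .462 .010 -.37 w_blue.png 225
```

```text
time: 8.65
ee_pos: [0.453, 0.0143, 0.1854]
ee_rot: [3.088, -0.575, -0.001]
wrist_force: [1.1, -0.4, 0.2]
width: 0.0661
grip_force: 0.0
cap 301 [325. 141.] [ 0.4955 -0.0035]
net [321. 169.] [0.4639 0.0137] 0.83
body [450.7  17.4] [41.8 59. ] 65.6 pxV 239.0
body->cap ang -0.437 dist 49.5
```

View pics/w_blue.png

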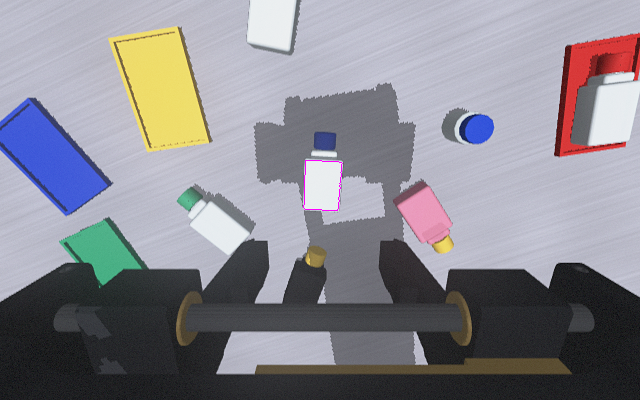

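The blue flask's body outline is clean (corners near (304,160) and (340,210)), with the cap at (325,141). The pink decoy is about 75 px to its right, so the fingers clear it. The red flask is lying in the red tray.

```bash
python3 -c "
from h import *
goto(.4637,.0123,.009,-.43)"
```

```text
turn 0.059 shift [  9.8  -3.6 176.6] tool z [-0. -0. -1.] q6 1.71 t 8.75
```

```bash
python3 -m inch '0 0 0 0.06;10 -3 0 0;0 0 35 0;0 0 40 0;0 0 40 0;0 0 35 0;0 0 15 0;0 0 8 0;0 0 3 0;0 0 0 0' && python3 -m inch '0 0 0 0;0 0 0 0;0 0 0 0;0 0 0 0;0 0 0 0' 0 20; python3 -m inch '0 0 -10 0;0 0 -20 0;0 0 -30 0;0 0 -30 0;0 0 -10 0;0 0 0 0'; python3 -c "
from h import *
goto(.590,.3078,.11,.196)"
```

```text
time: 9.75
ee_pos: [0.4646, 0.0119, 0.0101]
ee_rot: [3.069, -0.671, 0.001]
wrist_force: [-0.4, 0.7, 0.7]
width: 0.0659
grip_force: 0.0
time: 10.25
ee_pos: [0.4645, 0.0123, 0.0105]
ee_rot: [3.069, -0.67, 0.002]
wrist_force: [-1.4, -0.0, 6.7]
width: 0.0437
grip_force: 20.0
time: 10.85
ee_pos: [0.465, 0.0122, 0.1113]
ee_rot: [3.069, -0.67, 0.006]
wrist_force: [-0.4, -0.2, -0.6]
width: 0.0442
grip_force: 20.0
turn -0.626 shift [ 180.2 -265.6    1.5] tool z [ 0.004 -0.001 -1.   ] q6 1.77 t 10.85
```

```bash
python3 -m inch '0 0 0 -0.12;0 0 0 -0.13;0 0 0 -0.13;0 0 0 -0.13;0 0 0 -0.12;16 -24 0 0;16 -24 0 0;16 -24 0 0;16 -24 0 0;16 -24 0 0;16 -24 0 0;16 -24 0 0;16 -24 0 0;16 -24 0 0;16 -24 0 0;20 -26 0 0;0 0 0 0;0 0 0 0'; python3 -c "
from h import *
goto(.590,.3078,.014,.196)"
```

```text
time: 12.65
ee_pos: [0.586, 0.3087, 0.1071]
ee_rot: [3.125, 0.315, -0.006]
wrist_force: [0.0, -0.1, -1.2]
width: 0.0437
grip_force: 20.0
turn 0.005 shift [ 4.1  1.6 93.1] tool z [-0.004 -0.001 -1.   ] q6 1.68 t 12.65
```

```bash
python3 -m inch '4 2 20 0;0 0 30 0;0 0 20 0;0 0 10 0;0 0 7 0;0 0 4 0;0 0 1 0;0 0 0 0;0 0 0 0'; python3 -c "
from h import *
goto(.590,.3078,.014,.196)"
```

```text
time: 13.55
ee_pos: [0.5924, 0.3079, 0.0187]
ee_rot: [-3.126, -0.313, -0.002]
wrist_force: [-0.2, 0.8, -1.0]
width: 0.0439
grip_force: 20.0
turn 0.004 shift [-2.4 -0.3  4.7] tool z [ 0.001  0.    -1.   ] q6 1.67 t 13.55
```

```bash
python3 -m inch '-2 0 2 0;0 0 2 0;0 0 0 0;0 0 0 0'; python3 -m inch '0 0 0 0;0 0 0 0;0 0 0 0' 0.75; python3 -m inch '0 0 -15 0;0 0 -40 0;0 0 -45 0;0 0 -45 0;0 0 -30 0;0 0 0 0'; python3 -c "
from h import *
goto(.456,.159,.19,.41)"
```

```text
time: 13.95
ee_pos: [0.5899, 0.3074, 0.0145]
ee_rot: [-3.126, -0.314, -0.0]
wrist_force: [-3.4, -0.7, 5.0]
width: 0.0436
grip_force: 20.0
time: 14.25
ee_pos: [0.5898, 0.3073, 0.0135]
ee_rot: [3.126, 0.313, -0.0]
wrist_force: [0.3, 0.2, 0.6]
width: 0.0654
grip_force: 0.0
time: 14.85
ee_pos: [0.5932, 0.3085, 0.1967]
ee_rot: [-3.123, -0.313, -0.018]
wrist_force: [0.2, 1.2, 0.6]
width: 0.0663
grip_force: 0.0
turn -0.210 shift [-185.4   82.4    4.6] tool z [ 0.011  0.004 -1.   ] q6 1.67 t 14.85
```

```bash
python3 -m inch '0 0 0 -0.1;0 0 0 -0.11;-20 9 0 0;-30 13 0 0;-30 13 0 0;-30 13 0 0;-30 14 0 0;-25 11 0 0;-20 9 3 0;0 0 0 0;0 0 0 0'; python3 look.py green .463 .162 .41 w_green.png 225
```

```text
time: 15.95
ee_pos: [0.4531, 0.1584, 0.186]
ee_rot: [-3.076, -0.638, -0.001]
wrist_force: [0.3, 1.3, 0.2]
width: 0.066
grip_force: 0.0
cap 6484 [189. 127.] [0.4502 0.3213]
net [327. 171.] [0.4621 0.1591] 0.91
body [444.7 153.5] [58.6 40.9] 24.7 pxV 238.0
body->cap ang 1.538 dist 167.9
```

View pics/w_green.png

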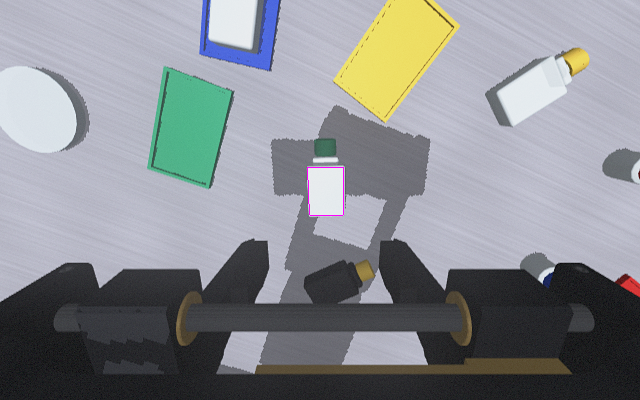

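The green flask's body outline is clean at (308–344, 167–215) with the cap at (325,147). The blue flask lies in the blue tray. The black decoy at (335,285) is clear.

```bash
python3 -c "
from h import *
goto(.4592,.1593,.009,.425)"
```

```text
turn -0.015 shift [  5.2   1.9 177. ] tool z [ 0.001  0.    -1.   ] q6 1.25 t 16.05
```

```bash
python3 -m inch '5 2 0 -0.015;0 0 35 0;0 0 40 0;0 0 40 0;0 0 35 0;0 0 15 0;0 0 8 0;0 0 4 0;0 0 0 0' && python3 -m inch '0 0 0 0;0 0 0 0;0 0 0 0;0 0 0 0;0 0 0 0' 0 20; python3 -m inch '0 0 -10 0;0 0 -20 0;0 0 -30 0;0 0 -30 0;0 0 -10 0;0 0 0 0'; python3 -c "
from h import *
goto(.4435,.3234,.11,.057)"
```

```text
time: 16.95
ee_pos: [0.4588, 0.1587, 0.0089]
ee_rot: [3.071, 0.663, 0.001]
wrist_force: [-0.1, -0.3, -0.5]
width: 0.066
grip_force: 0.0
time: 17.45
ee_pos: [0.4589, 0.1586, 0.0095]
ee_rot: [3.071, 0.662, 0.002]
wrist_force: [-0.7, 0.9, 5.5]
width: 0.0438
grip_force: 20.0
time: 18.05
ee_pos: [0.4594, 0.1587, 0.1103]
ee_rot: [3.071, 0.662, 0.006]
wrist_force: [-0.2, 0.1, -0.9]
width: 0.0437
grip_force: 20.0
turn 0.368 shift [  -6.5 -165.4    0.3] tool z [ 0.004  0.    -1.   ] q6 1.23 t 18.05
```

```bash
python3 -m inch '0 0 0 0.12;0 0 0 0.12;0 0 0 0.128;-1 -20 0 0;-1 -30 0 0;-1 -35 0 0;-1 -35 0 0;-1 -30 0 0;-2 -15 0 0;0 0 0 0;0 0 20 0;0 0 30 0;0 0 20 0;0 0 10 0;0 0 0 0;0 0 0 0'; python3 -c "
from h import *
goto(.4435,.3234,.0135,.057)"
```

```text
time: 19.65
ee_pos: [0.4424, 0.3224, 0.0292]
ee_rot: [-3.14, -0.088, -0.001]
wrist_force: [0.4, 0.6, -0.3]
width: 0.0439
grip_force: 20.0
turn -0.001 shift [ 1.2 -0.9 15.7] tool z [ 0.  0. -1.] q6 1.93 t 19.65
```

```bash
python3 -m inch '1 -1 6 0;0 0 6 0;0 0 3 0;0 0 0 0;0 0 0 0'; python3 -m inch '0 0 0 0;0 0 0 0;0 0 0 0' 0.75; python3 -m inch '0 0 -15 0;0 0 -40 0;0 0 -45 0;0 0 -45 0;0 0 -30 0;0 0 0 0'; python3 -c "
from h import *
goto(.632,.006,.19,-.7)"
```

```text
time: 20.15
ee_pos: [0.4427, 0.324, 0.0137]
ee_rot: [3.14, 0.09, -0.0]
wrist_force: [0.4, 0.2, -0.1]
width: 0.0439
grip_force: 20.0
time: 20.45
ee_pos: [0.4428, 0.324, 0.0138]
ee_rot: [-3.14, -0.089, -0.0]
wrist_force: [-0.8, 0.2, 0.7]
width: 0.0649
grip_force: 0.0
time: 21.05
ee_pos: [0.4458, 0.3254, 0.1956]
ee_rot: [-3.136, -0.089, -0.016]
wrist_force: [-0.5, 0.0, 0.4]
width: 0.0662
grip_force: 0.0
turn 0.757 shift [348.1 124.4   6. ] tool z [ 0.01   0.005 -1.   ] q6 1.93 t 21.05
```

```bash
python3 -m inch '0 0 0 0.15;0 0 0 0.15;0 0 0 0.15;0 0 0 0.15;0 0 0 0.15;29 10 0 0;29 10 0 0;29 10 0 0;29 10 0 0;29 10 0 0;29 10 0 0;29 10 0 0;29 10 0 0;29 10 0 0;29 10 0 0;29 12 0 0;29 12 3 0;0 0 0 0;0 0 0 0'; python3 look.py yellow .641 0 -.7 w_yel.png 225
```

```text
time: 22.95
ee_pos: [0.6306, 0.0059, 0.1849]
ee_rot: [-2.954, 1.069, 0.003]
wrist_force: [0.3, 0.4, 0.6]
width: 0.0656
grip_force: 0.0
cap 108 [324. 135.] [ 0.6706 -0.0286]
net [407. 351.] [0.3374 0.0826] 0.93
net [500. 282.] [ 0.3566 -0.0877] 0.74
net [329. 166.] [ 0.637  -0.0086] 0.56
body [ 6.284e+02 -1.000e-01] [41.9 58.9] 58.5 pxV 239.0
body->cap ang -0.594 dist 50.9
```

View pics/w_yel.png

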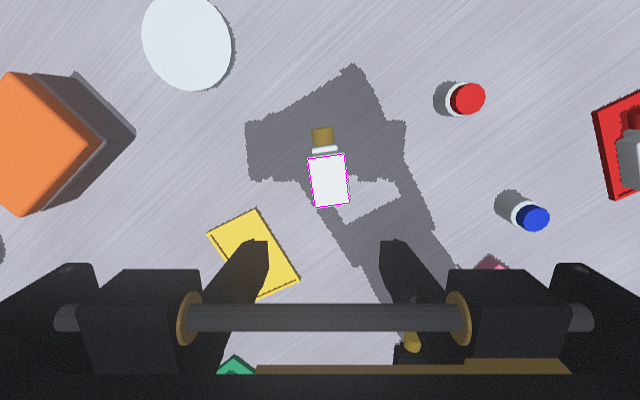

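The yellow flask's body outline is clean at (307–349, 154–207) with the cap at (323,137), and nothing is near it.

```bash
python3 -c "
from h import *
goto(.640,-.0075,.009,-.56)"
```

```text
turn -0.133 shift [ 16.    7.3 176.3] tool z [-0.001  0.001 -1.   ] q6 2.09 t 23.05
```

```bash
python3 -m inch '0 0 0 -0.13;16 7 0 0;0 0 35 0;0 0 40 0;0 0 40 0;0 0 35 0;0 0 15 0;0 0 8 0;0 0 3 0;0 0 0 0' && python3 -m inch '0 0 0 0;0 0 0 0;0 0 0 0;0 0 0 0;0 0 0 0' 0 20; python3 -m inch '0 0 -10 0;0 0 -20 0;0 0 -30 0;0 0 -30 0;0 0 -10 0;0 0 0 0'; python3 -c "
from h import *
goto(.6063,.1447,.11,-.214)"
```

```text
time: 24.05
ee_pos: [0.6422, -0.0085, 0.0111]
ee_rot: [-3.018, 0.874, -0.004]
wrist_force: [0.2, 0.5, 0.2]
width: 0.0661
grip_force: 0.0
time: 24.55
ee_pos: [0.6417, -0.0084, 0.0107]
ee_rot: [-3.018, 0.873, -0.002]
wrist_force: [-0.9, -0.4, 6.7]
width: 0.0438
grip_force: 20.0
time: 25.15
ee_pos: [0.6422, -0.0085, 0.1117]
ee_rot: [-3.018, 0.873, -0.006]
wrist_force: [0.5, 1.5, -0.7]
width: 0.0438
grip_force: 20.0
turn -0.349 shift [ -67.7 -142.1    1.5] tool z [ 0.004 -0.001 -1.   ] q6 1.94 t 25.15
```

```bash
python3 -m inch '0 0 0 -0.12;0 0 0 -0.12;0 0 0 -0.11;-10 -20 0 0;-14 -30 0 0;-14 -30 0 0;-14 -30 0 0;-10 -22 0 0;-5 -10 0 0;0 0 0 0;0 0 20 0;0 0 30 0;0 0 20 0;0 0 10 0;0 0 0 0;0 0 0 0'; python3 -c "
from h import *
goto(.6073,.1445,.0145,-.214)"
```

```text
time: 26.75
ee_pos: [0.6063, 0.144, 0.0302]
ee_rot: [-3.124, 0.335, -0.001]
wrist_force: [0.0, -0.3, -1.6]
width: 0.0441
grip_force: 20.0
turn 0.000 shift [ 0.9 -0.7 15.7] tool z [ 0.001 -0.    -1.   ] q6 1.83 t 26.75
```

```bash
python3 -m inch '1 -1 6 0;0 0 6 0;0 0 3 0;0 0 0 0;0 0 0 0'; python3 -m inch '0 0 0 0;0 0 0 0;0 0 0 0' 0.75; python3 -m inch '0 0 -15 0;0 0 -40 0;0 0 -45 0;0 0 -45 0;0 0 -45 0;-30 0 -10 0;-30 0 0 0;-40 0 0 0;-40 0 0 0;-40 0 0 0;-40 0 0 0;-40 0 0 0;0 0 0 0;0 0 0 0'; python3 - <<'E'
from h import *
c=cams.capture("top"); cv2.imwrite("pics/top1.png",c["pixels"][60:310,140:540,::-1].repeat(2,0).repeat(2,1))
E
```

```text
time: 27.25
ee_pos: [0.6068, 0.1455, 0.0147]
ee_rot: [-3.124, 0.334, -0.0]
wrist_force: [0.1, 0.1, 0.1]
width: 0.0435
grip_force: 20.0
time: 27.55
ee_pos: [0.6068, 0.1455, 0.0148]
ee_rot: [-3.124, 0.334, -0.0]
wrist_force: [-0.1, 0.2, -0.1]
width: 0.065
grip_force: 0.0
time: 28.95
ee_pos: [0.3529, 0.2008, 0.216]
ee_rot: [-3.123, 0.332, -0.005]
wrist_force: [-0.2, 0.4, -0.7]
width: 0.066
grip_force: 0.0
```

View pics/top1.png

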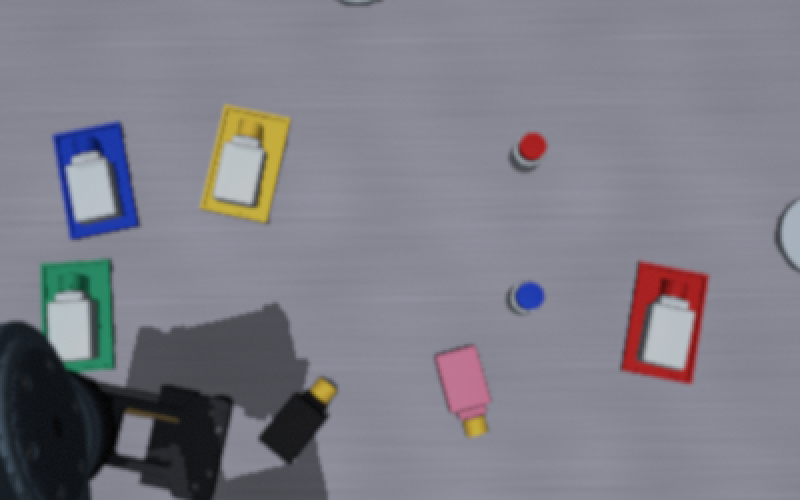

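All four flasks lie inside their own trays and the vials haven't moved. I'll check the offsets numerically.

```bash
python3 - <<'E'
from h import *
c=cams.capture("top");T=camT(c);h=cv2.cvtColor(c["pixels"],cv2.COLOR_RGB2HSV)
m=((h[...,1]<45)&(h[...,2]>165)).astype(np.uint8)
for n,x,y,a in(("red",.4291,-.3001,-.21),("blue",.59,.3078,.196),("green",.4432,.3234,.057),("yellow",.6063,.1447,-.214)):
    u=np.array([np.cos(a),np.sin(a)]);v=np.array([-u[1],u[0]]);o=np.array([x,y])
    P=[]
    q=proj(c,T,[x,y,.03]).astype(int)
    for r in range(q[1]-35,q[1]+35):
        for k in range(q[0]-35,q[0]+35):
            if m[r,k]:
                w=world(c,T,(k,r),.03)-o
                if abs(w@u)<.053 and abs(w@v)<.032: P.append((w@u,w@v))
    P=np.array(P)*1000; lo,hi=np.percentile(P,[2,98],axis=0); print(n,len(P),"along",lo[0].round(),hi[0].round(),"across",lo[1].round(),hi[1].round())
E
```

```text
red 625 along -44.0 19.0 across -18.0 21.0
blue 573 along -44.0 20.0 across -19.0 20.0
green 559 along -44.0 19.0 across -18.0 20.0
yellow 582 along -44.0 20.0 across -18.0 21.0
```

Each body spans about -44 to +19 mm along its tray (nominal -45 to +17) and sits centred across it, so every flask is within about 2 mm.

```bash
python3 -c "
from plant import ticket
print(ticket.close_job())"
```

```text
the job is handed in; nothing more can be done
None
```

All four flasks are lying in their own-colour trays, each within about 2 mm of centre in the last top view; neither the vials nor the look-alikes were touched, and the job was handed in at about 29 s of the 106 s allowed (no verdict came back).

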